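# Pin the casting mould shut

## Task

The two-part casting mould on the plywood board is pinned at one end and stands open at the other. Swing its front half shut so that the hinge knuckles at the open end come into line, then take the loose winged pin from its wooden block and push it down through all the knuckles until its collar sits fully home on the top one, and let go. Find the bore by feel and never press hard, and leave the film can, the big sherd and the dark stone where they are.

Things in the scene. Friction and masses are not known exactly. Their poses are not given: they have to be found in the camera images.
- bed: plywood board, 150 x 230 x 12 mm, fixed; origin at the centre of its underside, z up, x away from the robot, y to the left along the mould. The grey aluminium mould on it is bolted through slots: its middle may sit anywhere from 12 mm to -y to 12 mm to +y of the board's middle, which no reading gives; allowed forces do not shift it.
- mould_nominal (a point): on the board's top where the mould's middle would be if centred; axes as the board's. The mould: two dished halves, each 90 mm long (y), 24 mm thick (x), 54 mm high, meeting at x = 0 when shut; back half (+x) immovable, front half (-x) swings. At each end a hinge with a vertical axis at x = 0, 60 mm from the mould's middle: the +y one has its pin, the -y one is open.
- bore_nominal (a point): mouth of the open -y hinge's bore, 66 mm above the worktop, as if the mould were centred; axes as the board's. The true bore is up to 12 mm from it along y; x and height are true. Barrels 23 mm across, bore 11 mm. Above the board's top: lower knuckle 0-17 mm and upper 37-54 mm (back half), middle 18.5-35.5 mm (front half).
- front_half (a joint): swing of the front half about the pinned +y hinge, rad: 0 = knuckles in line, positive = its -y end out towards -x; starts 0.3 to 0.55. Stiff (0.15 N m of friction), stays where left; push its outer face round the arc, as fingers pushed straight ahead can jam on it. Its stop is at -0.012, where the middle knuckle is 1.5 mm past the line: the pin's taper draws it back.
- pin_wing (a point): centre of the flat wing (grip) of the loose steel pin (60 g), which stands point down in its block. Wing 12 mm thick along the point's x, 22 mm wide along y, 36 mm high along z (up). Below it a collar 18 mm across and 4 mm thick, whose underside is 22 mm below this point; it is home when it sits on the upper knuckle.
- pin_point (a point): the pin's blunt point, 73 mm below the wing's centre. The shaft below the collar is 51 mm long and 9 mm across; its last 10 mm taper to 7 mm at the point. Axes as the wing's.
- pin_rest: plain wooden block 56 x 56 x 55 mm with an 11 mm through hole in which the loose pin stands, its collar on the block's top; fixed; origin at the centre of its underside.
- film_can: white film canister with a grey lid, 34 mm across, 51 mm high, standing; bystander; origin at the centre of its underside.
- big_sherd: flat potsherd 85 x 74 x 12 mm; bystander; origin under its centre.
- stone: dark stone 66 x 90 x 36 mm; bystander; origin under its centre.
Not all that is in view belongs to the job. What is shaped like the part that bears pin_wing but blue or orange is not meant.

How it is judged:
By the outcome, as a careful person would: the job done as asked, in the order asked, and still so for the second after the job is handed in, with the robot touching nothing.
It also fails if it takes over 72 s, if anything falls off the work surface, if the arm or the gripper's body presses on something with over 40 N, if the wrist force passes 120 N, or if a joint passes its speed limit or range.

## Robot

A 7-joint arm with a two-finger parallel gripper is mounted at the origin on the work surface; the furniture and walls round the work are solid. World frame = base frame: x ahead of the robot, y to its left, z up, the work surface at z = 0. Lengths are in m, angles in rad, forces in N, time in s.
With the tool pointing down it reaches from about 0.425 to 0.925 m from the base axis. Payload 6.8 kg.
Tool frame: the origin (TCP) lies on the front face of the gripper's body, between the roots of the fingers; the fingertips stand 73 mm ahead of it and the grasp point (between the pads) lies 54 mm ahead of it (tcp_to_tips is the distance from the TCP to the fingertips, in m); z points along the fingers, x is the direction in which the jaws open and shut, and the axes are right-handed (so a half turn about z gives the same grasp; the last joint's range is limited). The gripper opens to 85 mm and grips with 20 to 120 N. Pads are 22 mm wide; open, the fingers measure 114 mm over their backs; the gripper's body (76 mm by 85 mm) begins 54 mm behind the grasp point. The pads swing forward as they close: fully open they stand 13 mm farther back than shut.
Start: joints at [-1.284, 0.477, 0.022, 1.555, -0.011, 1.109, -0.083], TCP at [0.26, 0.623, 0.304] pointing down, gripper open.
Joint ranges: [-2.96, 2.96], [-0.34, 2.1], [-1.41, 1.46], [0.24, 2.44], [-1.37, 4.51], [0.17, 1.92], [-2.96, 2.96]. Speed limits (rad/s): [2.39, 2.39, 3.14, 3.14, 3.14, 3.14, 3.14].

## Interface

Orientations are given as a unit quaternion [w, x, y, z].
In Python, from station import get_obs, read_camera, hand_in, look_for, silhouettes, tcp_to_tips gives the robot as it stands. The module is installed in compiled form; this text tells all that it offers.
- The arm moves only by the tool apply_moves, never from a script. Its argument "moves" is a list of rows, each a list of 3 entries, a list of its own where there are three numbers: the shift along the tool's x, y, z in units of 25 mm (1.0 is 25 mm), then the turn, a rotation vector about the tool's x, y, z in units of 10 degrees (1.0 is 10 degrees), then the gripper's target within -1 to 1 (fully open at 1, half-way at 0, shut at -1). In form: [[[dx, dy, dz], [rx, ry, rz], jaw], ...]. A call has 1 to 20 rows; each row is the pose to reach, as a shift and turn from the pose commanded when the call began, along the tool's axes at that moment; what a row does not reach only later rows make up. A row lasts 1/8 s, in which the tool goes at most 62.5 mm and 10.7 degrees, less where a joint would pass 70% of its speed; a pose out of reach is approached as far as the arm can. A call with a gripper value outside its range is refused whole. The fingers move at their own pace and stop on an object; "force" is the grip in N (left out, the last holds). Time passes only in rows, so rows that repeat a pose let the fingers close. It gives the time, the measured TCP pose, the force and the opening at its end, in the units of the state.
- get_obs(): the state, without advancing time (a new reading comes with each control period).
- read_camera(name): name is "scene" or "side" or "wrist"; returns a dict with "color" (400x640x3 uint8, red, green, blue), "mtx" (3x3 intrinsics, pixels), "eye" and "rotation" of the camera in the world; the wrist camera has in their place "hand_eye" (4x4, takes a point from camera to tool coordinates, whose origin is the TCP and whose axes are the tool frame's). Camera axes: x right, y up, looking along -z (the intrinsics and any distortion apply to the point x, -y, -z); pixel columns grow to the right and rows downward; lengths in m; the calibration is good to about 2 mm. The wrist camera is an equidistant fisheye: a pixel r from the principal point sees the ray r / f radians off the axis. A picture is of the moment at which its call begins: read the wrist's pose just before it. There is no depth.
- hand_in(): hands the job in, once; it reports no verdict.
Trained networks look in the newest picture that a camera, given by its name, has taken for a name from the list of things; names that differ only in an ending like _2 or _b are one class to them, and where a whole thing is asked for, a point or a joint stands for the part that bears it (a point fixed in the world has none). Each returns a list of dicts, best first, with "conf" (0 to 1); they miss things now and then, are a little off and sometimes report something else, mostly with a low value. They report only what shows in the picture. A call takes as long as a camera call. They do not tell look-alikes from the thing itself.
- look_for(camera, query): "pixel" ([row, column] in pixels, amid what is visible of it).
- silhouettes(camera, query): "mask" (400x640 bool, what is visible of it) and "pixel" ([row, column] in pixels, amid what is visible of it).
The state is a dict: "t": time; "q": joint angles; "joint_vel": joint speeds; "joint_torque": joint torques, N m; "eef_pos": TCP position; "tool_rot": TCP orientation; "contact_force": force on the tool from outside, world axes, zero at the start; "torque": the same for the moment, N m; "gripper_width": opening from 0.0 (shut) to 1.0 (fully open).
Only numpy, scipy, OpenCV 4.12 (cv2) and the standard library are available. Lean on these libraries where they do the work, as an engineer would, in place of code of your own. Each camera call takes 0.05 s, during which the arm holds its last target.

## Working session

There is one attempt and no reset: what is moved stays moved. The work goes in short steps, Python scripts to look and compute and a tool call to move; the robot and the scene stay as the last step left them, time stands still between calls to the robot, and variables do not carry over. Pictures are saved under pics/ and viewed, and the job is handed in when it is done.

Besides the shell and the picture viewer there is one more tool, called after "Request:" as name(argument=value, ...), one argument or row to a line, values as JSON. apply_moves: Moves the arm, as the interface text tells. Its arguments: {"type":"object","properties":{"moves":{"type":"array"},"force":{"type":"number"}},"required":["moves"]}

```bash
mkdir -p pics; ls; python3 - <<'E'
from station import *
import cv2
o=get_obs(); print({k:(v if not hasattr(v,'tolist') else [round(x,4) for x in v.tolist()]) for k,v in o.items()}); print(tcp_to_tips)
for n in ["scene","side","wrist"]:
    c=read_camera(n); cv2.imwrite(f"pics/{n}0.png",c["color"][:,:,::-1])
    print(n,{k:v.tolist() if hasattr(v,'tolist') else v for k,v in c.items() if k!="color"})
E
```

```text
pics
{'t': 0.0, 'q': [-1.2841, 0.4778, 0.0223, 1.5564, -0.0115, 1.1093, -0.0831], 'joint_vel': [0.0004, -0.0002, -0.0, -0.0021, 0.0002, -0.0, -0.0005], 'joint_torque': [0.0007, -59.6455, 1.6081, -28.1187, 0.0125, 0.0094, 0.0], 'eef_pos': [0.2594, 0.6227, 0.3029], 'tool_rot': [0.0006, 0.832, 0.5547, -0.0007], 'contact_force': [0.3724, -0.6219, -0.8314], 'torque': [-0.0532, -0.0197, 0.0376], 'gripper_width': 0.9979778488554016}
0.0726
scene {'mtx': [[372.5694842107765, 0.0, 317.6809765961061], [0.0, 372.5694842107765, 198.35461454152124], [0.0, 0.0, 1.0]], 'eye': [-0.02858486193551206, 0.5391473706802622, 0.5774541702197247], 'rotation': [-0.28332764186066034, -0.16421102537894552, 0.4704255569587249, 0.8194266177405675]}
side {'mtx': [[393.9319041309755, 0.0, 324.28955118169046], [0.0, 393.9319041309755, 207.00891642408533], [0.0, 0.0, 1.0]], 'eye': [0.46127986331103576, -0.8444194231701339, 0.5030126862995897], 'rotation': [0.861519487832107, 0.50748129434934, -0.015262953215211233, -0.0037350006924952613]}
wrist {'mtx': [[309.70691628693146, 0.0, 314.7322740196318], [0.0, 309.70691628693146, 197.58499562366384], [0.0, 0.0, 1.0]], 'hand_eye': [[0.9999993593095029, -0.0006756073132731377, -0.0009082595108923964, -0.0010274382946272587], [-0.000898659686117884, -0.9617114869840281, -0.27406241663850206, -0.06836258485265047], [-0.0006883250318135305, 0.27406305726552344, -0.9617114779656745, -0.06942211668745352], [0.0, 0.0, 0.0, 1.0]]}
```

View pics/scene0.png

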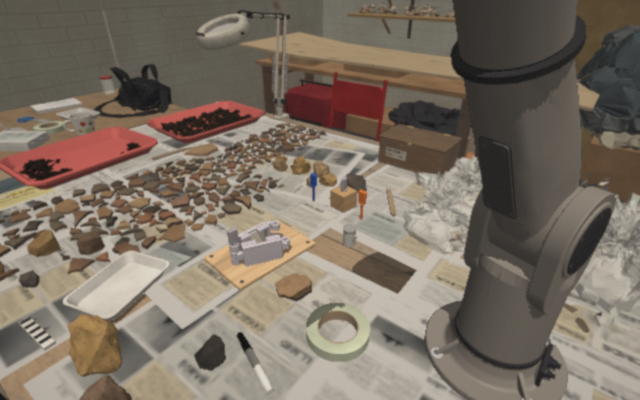

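View pics/side0.png

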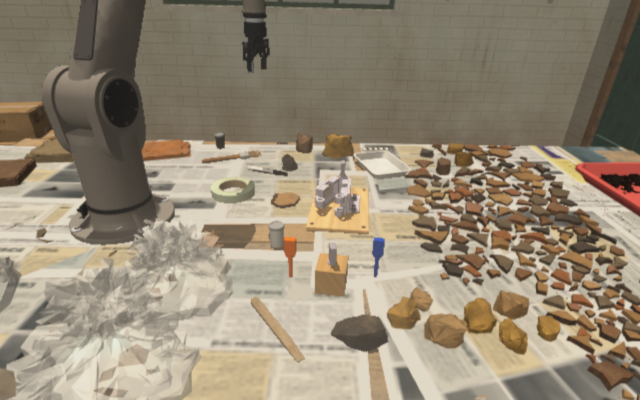

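View pics/wrist0.png

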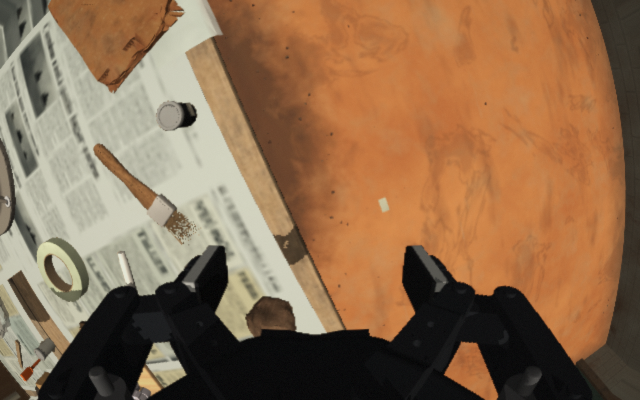

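Scene shows the mould on its plywood at about (255,255), open; the steel pin in its block is at about (345,190), with the blue (313,185) and orange (362,203) look-alikes standing beside it. In the side view the block is at (332,272) and the grey wing at (333,255).

```bash
cat > h.py <<'E'
from station import *
import numpy as np, cv2
from scipy.spatial.transform import Rotation as R
def rot(q): return R.from_quat([q[1],q[2],q[3],q[0]]).as_matrix()
def cam(name):
    o=get_obs(); c=read_camera(name)
    if name=="wrist":
        T=np.eye(4);T[:3,:3]=rot(o["tool_rot"]);T[:3,3]=o["eef_pos"]
        M=T@np.array(c["hand_eye"]); c["E"]=M[:3,3]; c["Rm"]=M[:3,:3]
    else:
        c["E"]=np.array(c["eye"]); c["Rm"]=rot(c["rotation"])
    c["name"]=name
    return c
def ray(c,p):
    r,cc=p; K=np.array(c["mtx"]); u=(cc-K[0,2])/K[0,0]; v=(r-K[1,2])/K[1,1]
    if c["name"]=="wrist":
        th=np.hypot(u,v); s=np.sin(th)/max(th,1e-9); d=np.array([u*s,-v*s,-np.cos(th)])
    else: d=np.array([u,-v,-1.])
    d=c["Rm"]@d; return d/np.linalg.norm(d)
def atz(c,p,z):
    d=ray(c,p); return c["E"]+d*(z-c["E"][2])/d[2]
def proj(c,P):
    d=c["Rm"].T@(np.asarray(P)-c["E"]); K=np.array(c["mtx"])
    if c["name"]=="wrist":
        th=np.arctan2(np.hypot(d[0],d[1]),-d[2]); n=np.hypot(d[0],d[1]); u=d[0]/n*th; v=-d[1]/n*th
    else: u=d[0]/-d[2]; v=-d[1]/-d[2]
    return np.array([K[1,1]*v+K[1,2],K[0,0]*u+K[0,2]])
def tri(cs,ps):
    A=np.zeros((3,3));b=np.zeros(3)
    for c,p in zip(cs,ps):
        d=ray(c,p);M=np.eye(3)-np.outer(d,d);A+=M;b+=M@c["E"]
    X=np.linalg.solve(A,b); return X,[np.linalg.norm((np.eye(3)-np.outer(ray(c,p),ray(c,p)))@(X-c["E"])) for c,p in zip(cs,ps)]
def crop(c,r0,r1,c0,c1,k,fn):
    im=c["color"][r0:r1,c0:c1,::-1]; cv2.imwrite("pics/"+fn,cv2.resize(im,None,fx=k,fy=k,interpolation=cv2.INTER_CUBIC))
E
python3 - <<'E'
from h import *
cs={n:cam(n) for n in ["scene","side"]}
for q in ["bed","front_half","pin_wing","pin_rest","film_can","big_sherd","stone"]:
    for n in cs:
        l=look_for(n,q)
        print(q,n,[(np.round(d["pixel"]).astype(int).tolist(),round(d["conf"],2),np.round(atz(cs[n],d["pixel"],0.03),3).tolist()) for d in l[:4]])
crop(cs["scene"],150,290,190,400,3.8,"s1.png"); crop(cs["side"],170,310,240,440,4,"d1.png")
E
```

```text
bed scene [([255, 254], 0.96, [0.509, 0.098, 0.03]), ([250, 264], 0.42, [0.504, 0.07, 0.03])]
bed side [([208, 338], 0.63, [0.523, 0.003, 0.03])]
front_half scene [([248, 260], 0.91, [0.518, 0.07, 0.03]), ([249, 256], 0.75, [0.523, 0.078, 0.03])]
front_half side [([192, 327], 0.82, [0.5, 0.089, 0.03])]
pin_wing scene [([200, 361], 0.57, [0.449, -0.269, 0.03]), ([183, 342], 0.48, [0.554, -0.323, 0.03]), ([182, 312], 0.42, [0.632, -0.268, 0.03])]
pin_wing side [([254, 292], 0.81, [0.421, -0.187, 0.03]), ([247, 378], 0.66, [0.599, -0.162, 0.03]), ([251, 332], 0.54, [0.503, -0.178, 0.03])]
pin_rest scene [([202, 345], 0.86, [0.481, -0.231, 0.03])]
pin_rest side [([276, 331], 0.83, [0.497, -0.258, 0.03])]
film_can scene [([237, 348], 0.73, [0.377, -0.095, 0.03])]
film_can side [([233, 273], 0.86, [0.375, -0.111, 0.03]), ([255, 334], 0.25, [0.506, -0.191, 0.03])]
big_sherd scene [([289, 293], 0.72, [0.365, 0.123, 0.03])]
big_sherd side [([202, 286], 0.61, [0.395, 0.035, 0.03])]
stone scene [([180, 355], 0.78, [0.533, -0.364, 0.03]), ([286, 292], 0.3, [0.372, 0.119, 0.03])]
stone side [([335, 360], 0.78, [0.538, -0.404, 0.03]), ([209, 341], 0.47, [0.532, -0.0, 0.03])]
```

View pics/s1.png

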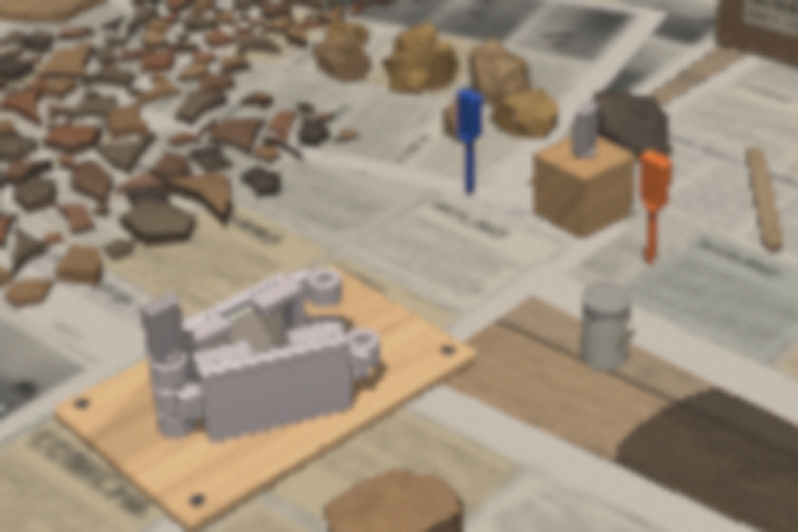

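View pics/d1.png

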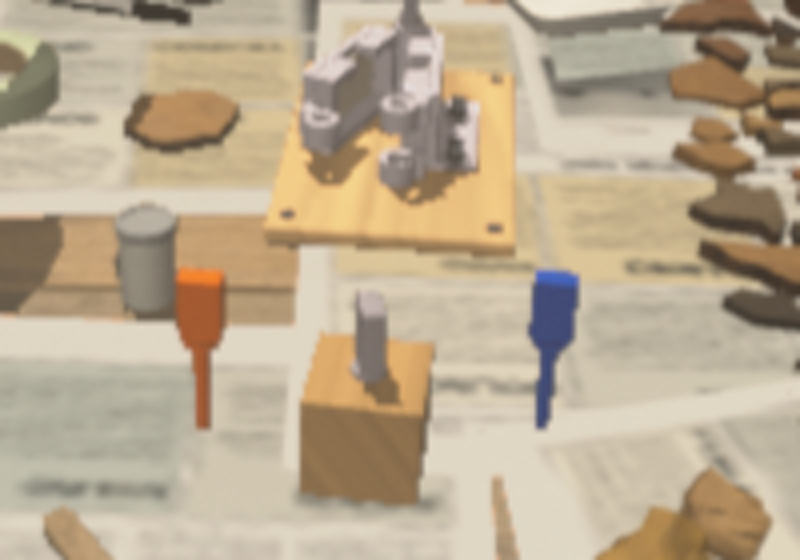

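Three pin-shaped things: orange (row 200, col 361), blue (182, 312) and grey steel (183, 342). The grey one stands in the wooden block as described, and the crops confirm it. Now the board's pose.

```bash
python3 - <<'E'
from h import *
cs={n:cam(n) for n in ["scene","side"]}
S=[atz(cs["scene"],(150+y/3.8,190+x/3.8),.012) for x,y in [(58,412),(190,525),(475,352),(345,268)]]
D=[atz(cs["side"],(170+y/4,240+x/4),.012) for x,y in [(266,236),(515,242),(515,72)]]
print(np.round(S,3)[:,:2]);print(np.round(D,3)[:,:2])
# block top z .055
print([np.round(atz(cs["scene"],(150+y/3.8,190+x/3.8),.055),3)[:2] for x,y in [(533,160),(585,185),(635,150),(583,128)]])
print([np.round(atz(cs["side"],(170+y/4,240+x/4),.055),3)[:2] for x,y in [(302,402),(428,410),(436,345),(320,336)]])
# fingers: wing top z=.055+.004+.036=.095
print(np.round(atz(cs["scene"],(150+104/3.8,190+586/3.8),.095),3),np.round(atz(cs["side"],(170+294/4,240+371/4),.095),3))
E
```

```text
[[ 0.608  0.163]
 [ 0.468  0.179]
 [ 0.442 -0.045]
 [ 0.578 -0.065]]
[[ 0.448 -0.065]
 [ 0.593 -0.069]
 [ 0.62   0.155]]
[array([ 0.521, -0.214]), array([ 0.469, -0.208]), array([ 0.469, -0.275]), array([ 0.521, -0.28 ])]
[array([ 0.468, -0.274]), array([ 0.525, -0.28 ]), array([ 0.532, -0.23 ]), array([ 0.477, -0.223])]
[ 0.499 -0.25   0.095] [ 0.499 -0.246  0.095]
```

Request:
apply_moves(
  moves=[
    [[-0.8,0.7,0],[0,0,0],-0.9],
    [[-2.2,2,0],[0,0,0],-0.9],
    [[-3.9,3.5,0],[0,0,0],-0.9],
    [[-5.6,5,0],[0,0,0],-0.9],
    [[-7.3,6.5,0],[0,0,0],-0.9],
    [[-9,8,0],[0,0,0],-0.9],
    [[-10.7,9.5,0],[0,0,0],-0.9],
    [[-12.4,11,0],[0,0,0],-0.9],
    [[-14.1,12.5,0],[0,0,0],-0.9],
    [[-15.8,14,0],[0,0,0],-0.9],
    [[-17.2,15.4,0],[0,0,0],-0.9],
    [[-18,16.2,0],[0,0,0],-0.9],
    [[-18,16.2,0],[0,0,0],-0.9],
    [[-18,16.2,0],[0,0,0],-0.9],
  ],
  force=30,
)

```text
t: 2.8
eef_pos: [0.4601, 0.0528, 0.3039]
tool_rot: [-0.0, 0.832, 0.555, 0.0]
contact_force: [-0.6, 0.4, 0.8]
gripper_width: 0.047
```

```bash
cat > look.py <<'E'
import sys
from h import *
o=get_obs(); print(round(o["t"],2),np.round(o["eef_pos"],4),np.round(o["tool_rot"],4),np.round(o["contact_force"],2),round(o["gripper_width"],3))
c=cam("wrist"); np.savez("last.npz",color=c["color"],mtx=c["mtx"],E=c["E"],Rm=c["Rm"]); cv2.imwrite("pics/"+sys.argv[1],c["color"][:,:,::-1])
E
cat >> h.py <<'E'
def last():
    d=dict(np.load("last.npz")); d["name"]="wrist"; return d
E
python3 look.py w1.png
```

```text
2.8 [0.4601 0.0528 0.3039] [-2.000e-04  8.318e-01  5.550e-01  1.000e-04] [-0.58  0.44  0.82] 0.047
```

View pics/w1.png

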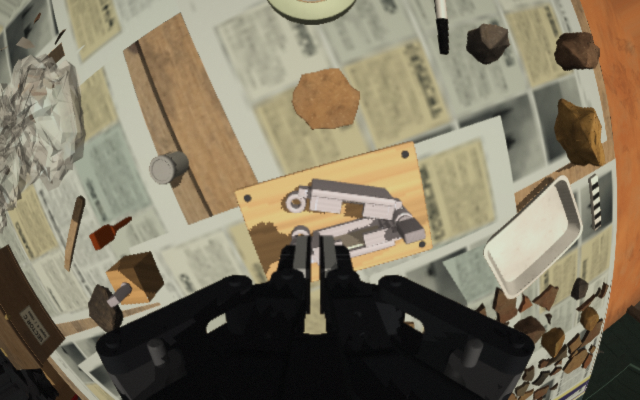

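```bash
python3 - <<'E'
from h import *
c=last(); crop(c,130,290,225,445,3.6,"w1c.png")
E
```

```text
(no output)
```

View pics/w1c.png

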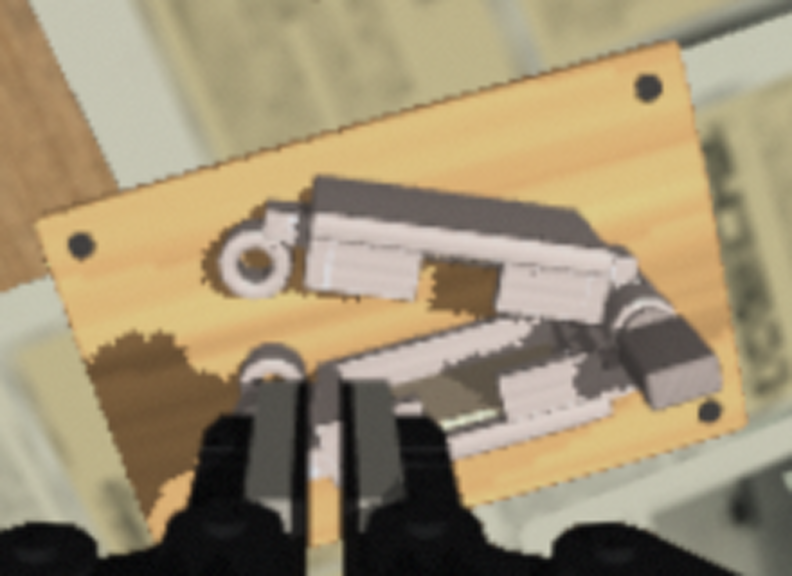

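The enlarged wrist view shows the front half open at the top, with its knuckle ring at crop (255,262). The back half's upper knuckle at (272,370) is partly behind the fingers, and the pinned hinge's wing is at (670,360). Three board corners are visible.

```bash
python3 - <<'E'
from h import *
c=last()
f=lambda x,y,z: atz(c,(130+y/3.6,225+x/3.6),z)[:2]
TL,TR,BR=f(37,220,.012),f(680,40,.012),f(746,425,.012)
print("corners -x-y, -x+y, +x+y",TL,TR,BR,"len",np.linalg.norm(TR-TL),np.linalg.norm(BR-TR))
yv=(TR-TL)/np.linalg.norm(TR-TL); xv=np.array([yv[1],-yv[0]]); cen=(TL+BR)/2
yaw=np.arctan2(xv[1],xv[0]); print("yaw",yaw,"cen",cen)
loc=lambda p:np.array([(p-cen)@xv,(p-cen)@yv])
k=f(255,263,.0475); print("mid knuckle",k,loc(k))
print("front top edge outer -y corner z .066",loc(f(316,178,.066)),"mid?",loc(f(310,208,.066)), "+y end", loc(f(575,210,.066)))
print("upper knuckle front edge",loc(f(270,362,.066)), "left",loc(f(238,378,.066)),"right",loc(f(306,378,.066)))
print("pinned barrel arc", loc(f(645,302,.066)))
print("film", loc(atz(c,(168,168),.051)[:2]))
E
```

```text
corners -x-y, -x+y, +x+y [ 0.44659707 -0.04830878] [0.47224833 0.17656297] [0.61847654 0.15872629] len 0.22633004091927061 0.1473120379606886
yaw -0.11357969023722694 cen [0.5325368  0.05520875]
mid knuckle [0.4802727  0.02120102] [-0.04807306 -0.039712  ]
front top edge outer -y corner z .066 [-0.07238193 -0.01317387] mid? [-0.06446238 -0.01723542] +y end [-0.04290706  0.05626171]
upper knuckle front edge [-0.02253735 -0.04180302] left [-0.0201961  -0.05253527] right [-0.01465376 -0.03296854]
pinned barrel arc [-0.00915061  0.07119322]
film [-0.12927471 -0.16891797]
```

Request:
apply_moves(
  moves=[
    [[-0.5,1.2,1],[0,0,0],-1],
    [[-1,2.8,2],[0,0,0],-1],
    [[-1,2.8,2],[0,0,0],-1],
    [[-1,2.8,2],[0,0,0],-1],
  ],
)

```text
t: 3.35
eef_pos: [0.5149, 0.0033, 0.2538]
tool_rot: [-0.0, 0.832, 0.555, -0.0]
contact_force: [-0.5, -0.1, -0.9]
gripper_width: -0.002
```

```bash
python3 look.py w2.png; python3 - <<'E'
from h import *
c=last(); crop(c,70,230,210,470,3,"w2c.png");crop(c,180,340,0,200,4,"w2d.png")
E
```

```text
3.35 [0.5149 0.0033 0.2538] [-4.000e-04  8.316e-01  5.553e-01 -3.000e-04] [-0.47 -0.14 -0.86] -0.002
```

View pics/w2.png

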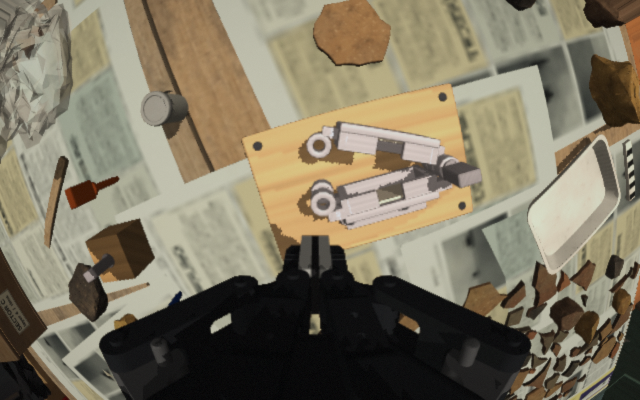

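View pics/w2c.png

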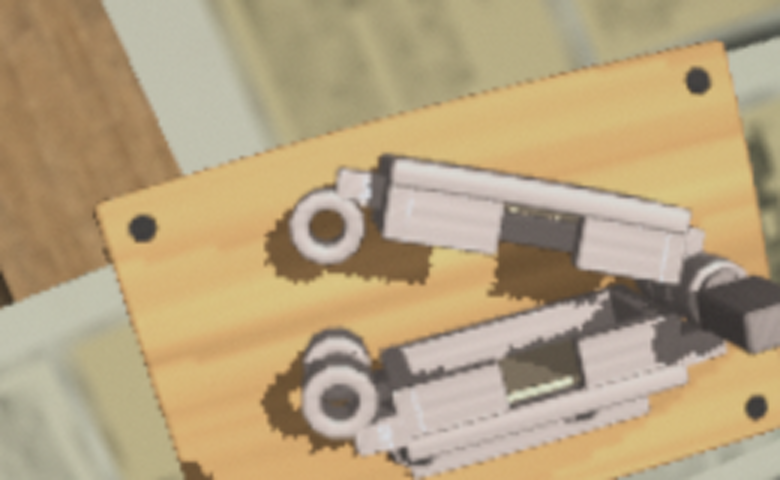

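Clear view now: the upper knuckle ring is at crop (340,401), the front half's knuckle at (327,226), with board corners at (97,205), (725,42) and so on.

```bash
python3 - <<'E'
from h import *
c=last()
f=lambda x,y,z: atz(c,(70+y/3,210+x/3),z)[:2]
TL,TR=f(97,205,.012),f(725,42,.012)
# BR corner in full image approx
BR=atz(c,(211,474.5),.012)[:2]
print("corners",TL,TR,BR,"len",np.linalg.norm(TR-TL),np.linalg.norm(BR-TR))
yv=(TR-TL)/np.linalg.norm(TR-TL); xv=np.array([yv[1],-yv[0]]); cen=(TL+BR)/2
print("yaw",np.arctan2(xv[1],xv[0]),"cen",cen)
loc=lambda p:np.array([(p-cen)@xv,(p-cen)@yv])
k=f(327,226,.0475); u=f(340,401,.066); 
print("mid",k,loc(k)); print("upper",u,loc(u)); print("lower",loc(f(332,352,.029)))
print("ring diam", np.linalg.norm(f(302,401,.066)-f(378,401,.066)), np.linalg.norm(f(290,226,.0475)-f(364,226,.0475)))
# hinge: 120mm along yv from u
h=u+.12*yv; d=k-h; th=np.arctan2(-(d@xv),-(d@yv)); print("hinge",h,"theta",th,"dist",np.linalg.norm(d))
E
```

```text
corners [ 0.44686431 -0.04934131] [0.4734312  0.17585283] [0.6194929  0.16076172] len 0.22675581929513097 0.1468392407675193
yaw -0.1174305093299229 cen [0.5331786  0.05571021]
mid [0.48060001 0.02075394] [-0.04812098 -0.04087567]
upper [0.52697158 0.0055194 ] [-0.00028388 -0.05057236]
lower [-0.00594992 -0.05067338]
ring diam 0.022036465760635802 0.02200802767656792
hinge [0.54103088 0.12469295] theta 0.40920545275290304 dist 0.12022981396784892
```

View pics/w2d.png

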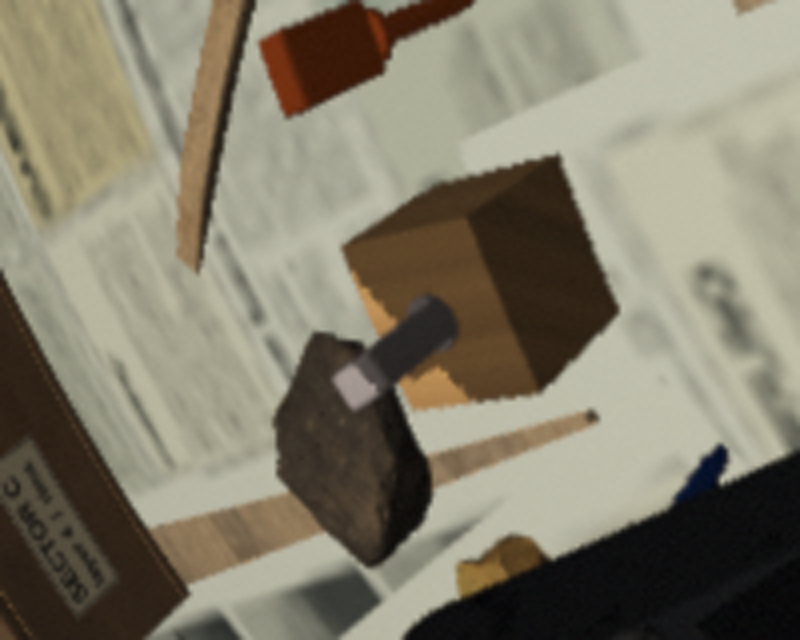

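Request:
apply_moves(
  moves=[
    [[0.4,-0.8,0],[0,0,0.2],-1],
    [[1.1,-2.2,0.3],[0,0,0.5],-1],
    [[1.7,-3.3,1],[0,0,0.75],-1],
    [[1.8,-3.5,2.2],[0,0,0.75],-1],
    [[1.8,-3.5,3.6],[0,0,0.75],-1],
    [[1.8,-3.5,5],[0,0,0.75],-1],
    [[1.8,-3.5,5.9],[0,0,0.75],-1],
    [[1.8,-3.5,5.9],[0,0,0.75],-1],
    [[1.8,-3.5,5.9],[0,0,0.75],-1],
  ],
)

```text
t: 4.53
eef_pos: [0.4523, 0.0779, 0.1076]
tool_rot: [-0.0, 0.866, 0.499, 0.001]
contact_force: [0.4, -0.9, 0.3]
gripper_width: 0.005
```

```bash
python3 look.py w3.png
```

```text
4.53 [0.4523 0.0779 0.1076] [-1.000e-04  8.663e-01  4.995e-01  9.000e-04] [ 0.41 -0.9   0.29] 0.005
```

View pics/w3.png

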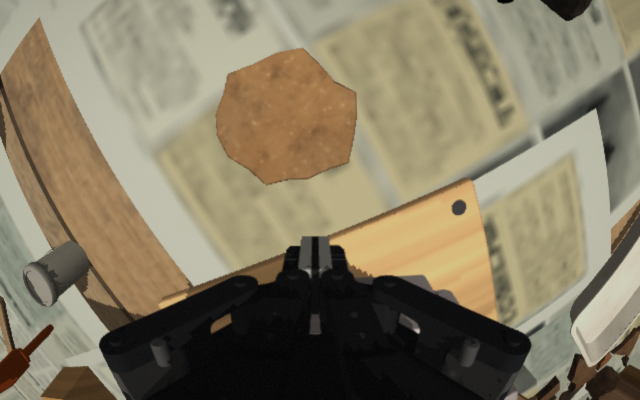

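Request:
apply_moves(
  moves=[
    [[0,0.2,0],[0,0,0],-1],
    [[0,0.45,0],[0,0,0],-1],
    [[0,0.6,0],[0,0,0],-1],
    [[0,0.73,0],[0,0,0],-1],
    [[-0.04,0.85,0],[0,0,-0.2],-1],
    [[-0.09,0.97,0],[0,0,-0.4],-1],
    [[-0.13,1.09,0],[0,0,-0.6],-1],
    [[-0.16,1.21,0],[0,0,-0.8],-1],
    [[-0.19,1.34,0],[0,0,-1.0],-1],
    [[-0.22,1.47,0],[0,0,-1.2],-1],
    [[-0.24,1.6,0],[0,0,-1.4],-1],
    [[-0.25,1.72,0],[0,0,-1.6],-1],
    [[-0.25,1.72,0],[0,0,-1.6],-1],
  ],
)

```text
t: 6.2
eef_pos: [0.4864, 0.0497, 0.1065]
tool_rot: [0.0, 0.789, 0.615, 0.0]
contact_force: [-0.2, 0.3, 0.3]
gripper_width: -0.002
```

```bash
python3 look.py w4.png;  python3 - <<'E'
from h import *
c=cam("side"); crop(c,160,240,290,390,8,"d4.png")
E
```

```text
6.2 [0.4864 0.0497 0.1065] [3.000e-04 7.887e-01 6.147e-01 2.000e-04] [-0.17  0.29  0.29] -0.002
```

View pics/d4.png

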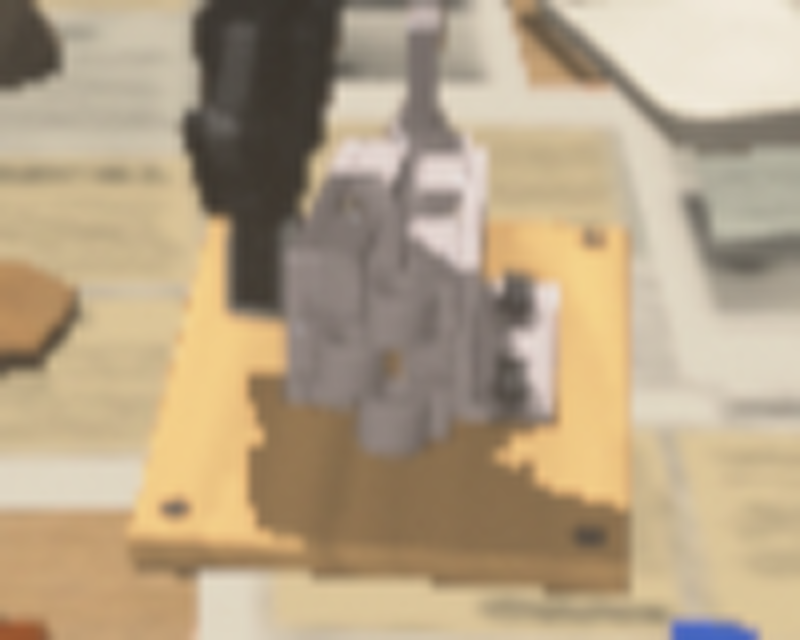

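Request:
apply_moves(
  moves=[
    [[-0.02,0.06,0],[0,0,-0.1],-1],
    [[-0.05,0.12,0],[0,0,-0.2],-1],
    [[-0.07,0.18,0],[0,0,-0.3],-1],
    [[-0.09,0.24,0],[0,0,-0.4],-1],
    [[-0.11,0.31,0],[0,0,-0.5],-1],
    [[-0.12,0.37,0],[0,0,-0.6],-1],
    [[-0.12,0.37,0],[0,0,-0.6],-1],
  ],
)

```text
t: 7.18
eef_pos: [0.4944, 0.0447, 0.1064]
tool_rot: [0.0, 0.755, 0.655, 0.0]
contact_force: [-0.9, -0.2, 1.4]
gripper_width: 0.003
```

```bash
python3 look.py w5.png;  python3 - <<'E'
from h import *
c=cam("side"); crop(c,160,240,290,390,8,"d5.png")
E
```

```text
7.17 [0.4944 0.0447 0.1064] [2.000e-04 7.554e-01 6.552e-01 1.000e-04] [-0.87 -0.24  1.4 ] 0.003
```

View pics/d5.png

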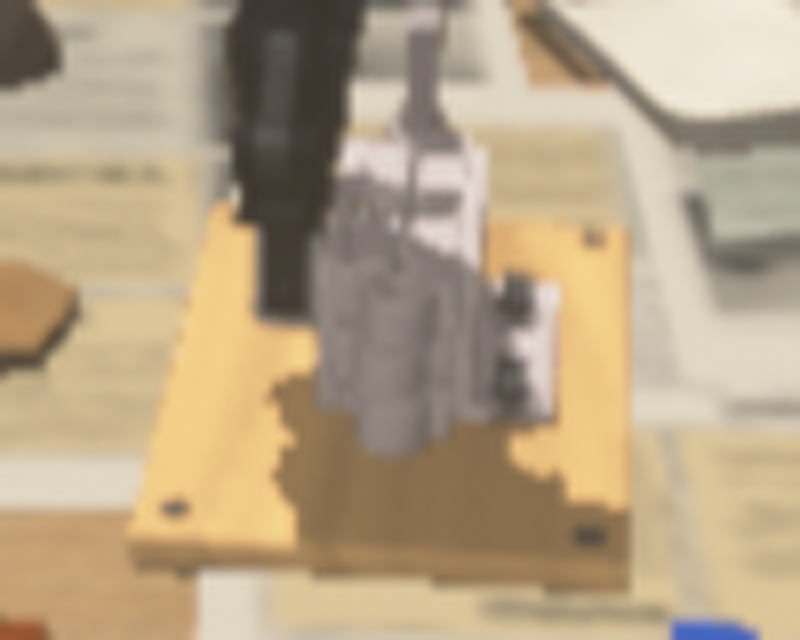

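Request:
apply_moves(
  moves=[
    [[0,0.02,0],[0,0,-0.03],-1],
    [[-0.01,0.04,0],[0,0,-0.06],-1],
    [[-0.02,0.06,0],[0,0,-0.1],-1],
    [[-0.02,0.08,0],[0,0,-0.13],-1],
    [[-0.02,0.08,0],[0,0,-0.13],-1],
  ],
)

```text
t: 7.9
eef_pos: [0.496, 0.044, 0.1063]
tool_rot: [-0.0, 0.748, 0.664, -0.0]
contact_force: [-2.4, -1.2, 1.2]
gripper_width: -0.005
```

```bash
python3 - <<'E'
from h import *
print(get_obs()["contact_force"])
c=cam("side"); crop(c,160,240,290,390,8,"d6.png")
E
```

```text
[-2.42256936 -1.1674015   1.17662159]
```

View pics/d6.png

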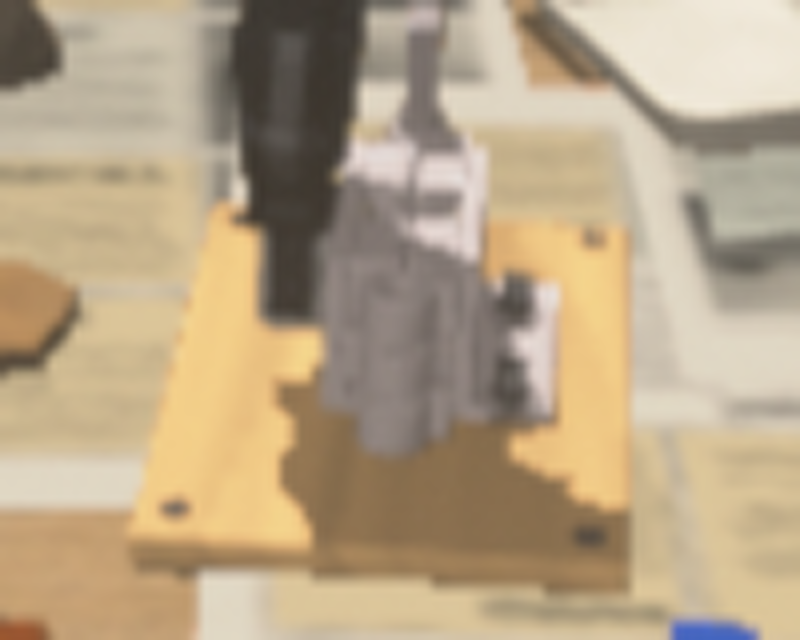

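Request:
apply_moves(
  moves=[
    [[0,-0.4,0],[0,0,-0.13],-1],
    [[0,-1,0],[0,0,-0.13],-1],
    [[0,-1,-1],[0,0,-0.13],-1],
    [[0,-0.8,-2.6],[0,0,-0.13],-1],
    [[-0.6,0,-4.4],[0,0,-0.13],-1],
    [[-1.5,1,-5.8],[0,0,-0.13],-1],
    [[-1.5,1,-5.8],[0,0,-0.13],-1],
    [[-1.5,1,-5.8],[0,0,-0.13],-1],
  ],
)

```text
t: 8.95
eef_pos: [0.5152, 0.0047, 0.2506]
tool_rot: [-0.001, 0.74, 0.672, -0.0]
contact_force: [-0.1, 0.1, -1.1]
gripper_width: 0.002
```

```bash
python3 look.py w7.png;  python3 - <<'E'
from h import *
c=last(); crop(c,70,230,210,470,3,"w7c.png")
E
```

```text
8.95 [0.5152 0.0047 0.2506] [-7.000e-04  7.402e-01  6.724e-01 -4.000e-04] [-0.05  0.09 -1.14] 0.002
```

View pics/w7c.png

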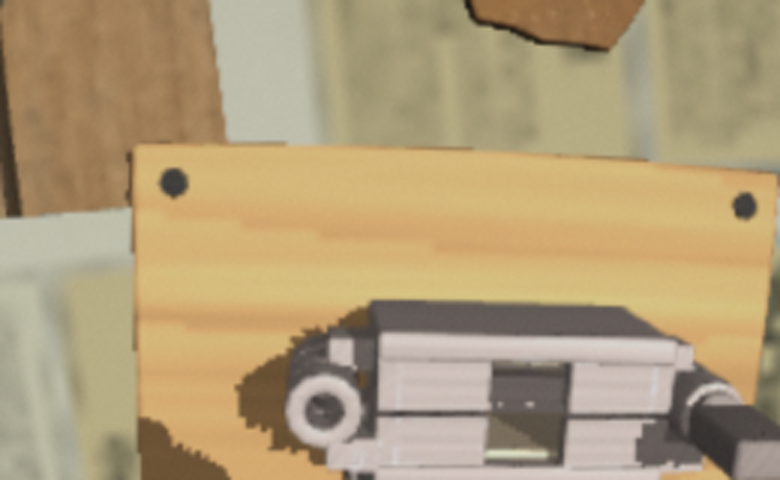

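Request:
apply_moves(
  moves=[
    [[-1,0.2,0],[0,0,0],-0.5],
    [[-3,0.5,0],[0,0,0],0],
    [[-5,0.8,0],[0,0,0],0.2],
    [[-7,1.1,0],[0,0,0],0.2],
    [[-9,1.4,0],[0,0,0],0.2],
    [[-10,1.6,0],[0,0,0],0.2],
    [[-10,1.6,0],[0,0,0],0.2],
    [[-10,1.6,0],[0,0,0],0.2],
  ],
)

```text
t: 10.0
eef_pos: [0.5319, -0.2466, 0.2502]
tool_rot: [-0.001, 0.74, 0.673, -0.0]
contact_force: [0.1, -0.4, 0.1]
gripper_width: 0.599
```

```bash
python3 - <<'E'
from h import *
c=last()
f=lambda x,y,z: atz(c,(70+y/3,210+x/3),z)[:2]
print("bore",f(325,408,.066)); a,b=f(135,146,.012),f(778,176,.012); v=b-a; print(np.linalg.norm(v),np.arctan2(-v[0],v[1]),a,b)
print("seam dir",[np.arctan2(-w[0],w[1]) for w in [f(670,414,.066)-f(380,411,.066), f(675,345,.066)-f(385,336,.066)]], f(530,412,.066))
E
python3 look.py w8.png
```

```text
bore [0.52627427 0.00569964]
0.22588240806361579 -0.11566429533181705 [ 0.4467509  -0.04955946] [0.47281921 0.17481368]
seam dir [np.float64(-0.11074428420444142), np.float64(-0.11857703339226432)] [0.53333361 0.0652831 ]
10.0 [ 0.5319 -0.2466  0.2502] [-1.300e-03  7.397e-01  6.730e-01 -2.000e-04] [ 0.06 -0.43  0.14] 0.599
```

View pics/w8.png

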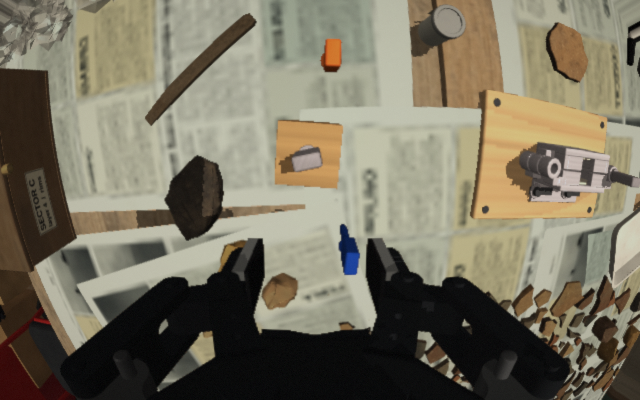

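Mould seam is parallel to the board within about 0.005 rad, so it's shut. The wrist view shows the block at about (155,308) with the grey wing at (157,305); blue at (255,350) and orange at (55,332) are left alone.

```bash
python3 - <<'E'
from h import *
c=last(); crop(c,110,200,260,360,8,"w8c.png")
E
```

```text
(no output)
```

View pics/w8c.png

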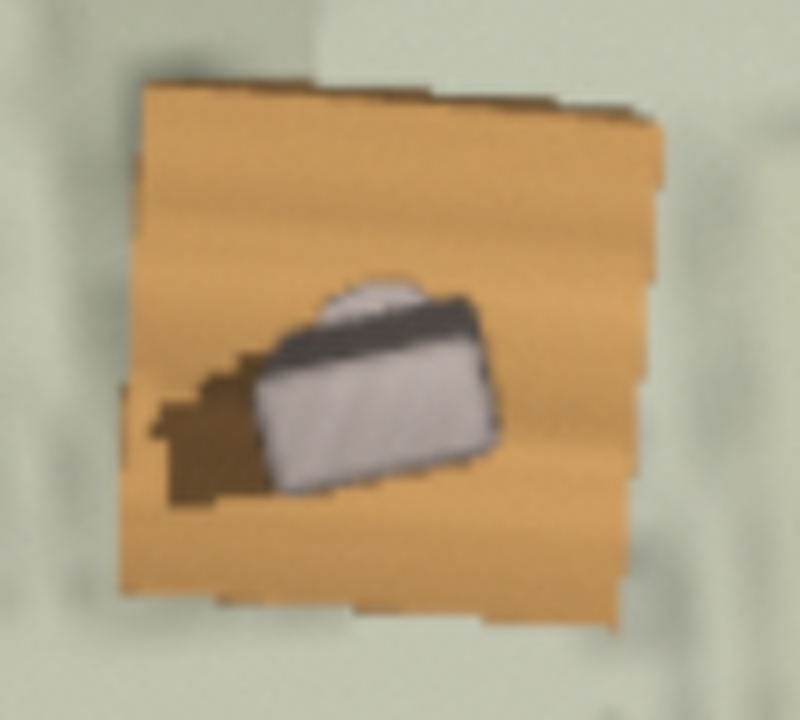

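```bash
python3 - <<'E'
from h import *
c=last(); f=lambda x,y,z: atz(c,(110+(y+.5)/8-.5,260+(x+.5)/8-.5),z)[:2]
w=[f(*p,.095) for p in [(258,382),(478,340),(497,440),(280,493)]]
print("wing",np.mean(w,0),np.linalg.norm(w[1]-w[0]),np.linalg.norm(w[2]-w[3]),np.linalg.norm(w[2]-w[1]),np.linalg.norm(w[3]-w[0]))
for a,b in [(0,1),(3,2)]:
    v=w[b]-w[a]; print("wide az deg",np.degrees(np.arctan2(v[1],v[0])))
for a,b in [(0,3),(1,2)]:
    v=w[b]-w[a]; print("thin az deg",np.degrees(np.arctan2(v[1],v[0])))
b=[f(*p,.055) for p in [(145,85),(660,122),(615,628),(122,593)]]
print("block",np.mean(b,0),[np.linalg.norm(b[i]-b[i-1]) for i in range(4)],np.degrees(np.arctan2(*(b[1]-b[0])[::-1])))
col=[f(*p,.059) for p in [(385,280)]];print(col)
q=get_obs()["q"];print(np.round(q,3))
E
```

```text
wing [ 0.49880014 -0.25016494] 0.02049191163520253 0.020619466858627148 0.009443845726813642 0.010555977231588465
wide az deg 95.40228226355627
wide az deg 98.49307469397259
thin az deg 4.923466767189084
thin az deg 5.458989172476123
block [ 0.49922247 -0.25039641] [np.float64(0.05574640251583724), np.float64(0.05487435706634068), np.float64(0.05569663462657812), np.float64(0.05453531999908778)] 80.34387248170641
[array([ 0.49025   , -0.24941618])]
[ 0.068  0.402  0.335  1.843 -0.162  0.926  1.953]
```

Request:
apply_moves(
  moves=[
    [[0,-0.2,0],[0,0,0.8],0],
    [[-0.1,-0.5,0],[0,0,1.8],0],
    [[-0.2,-0.8,0.3],[0,0,2.8],0],
    [[-0.27,-1.1,0.6],[0,0,3.8],0],
    [[-0.27,-1.3,1],[0,0,4.8],0],
    [[-0.27,-1.3,1.4],[0,0,5.8],0],
    [[-0.27,-1.3,1.8],[0,0,6.8],0],
    [[-0.27,-1.3,2],[0,0,7.8],0],
    [[-0.27,-1.3,2],[0,0,7.8],0],
    [[-0.27,-1.3,2],[0,0,7.8],0],
  ],
)

```text
t: 11.3
eef_pos: [0.4995, -0.2514, 0.2015]
tool_rot: [-0.0, 0.998, 0.059, 0.0]
contact_force: [0.2, -0.5, -1.1]
gripper_width: 0.5
```

```bash
python3 look.py w9.png
```

```text
11.3 [ 0.4995 -0.2514  0.2015] [-2.000e-04  9.983e-01  5.890e-02  1.000e-04] [ 0.2  -0.5  -1.05] 0.5
```

View pics/w9.png

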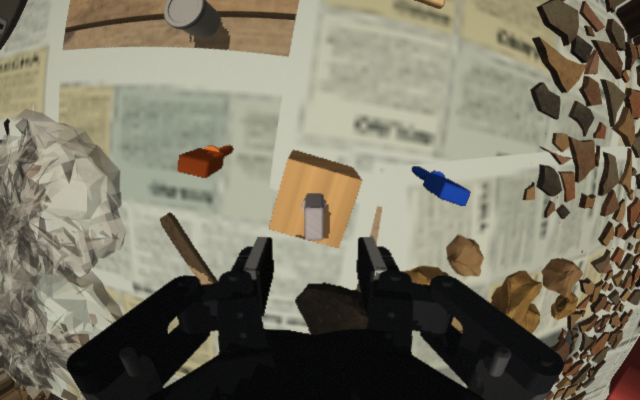

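```bash
python3 - <<'E'
from h import *
c=last(); crop(c,180,260,270,370,8,"w9c.png")
for z in (.095,): print(atz(c,(225,315),z))
print(proj(c,[.4995,-.2514,.095]), proj(c,[.499,-.2502,.095]))
E
```

```text
[ 0.50014757 -0.25055367  0.095     ]
[226.17190258 313.77736012] [224.25140962 313.19132525]
```

View pics/w9c.png

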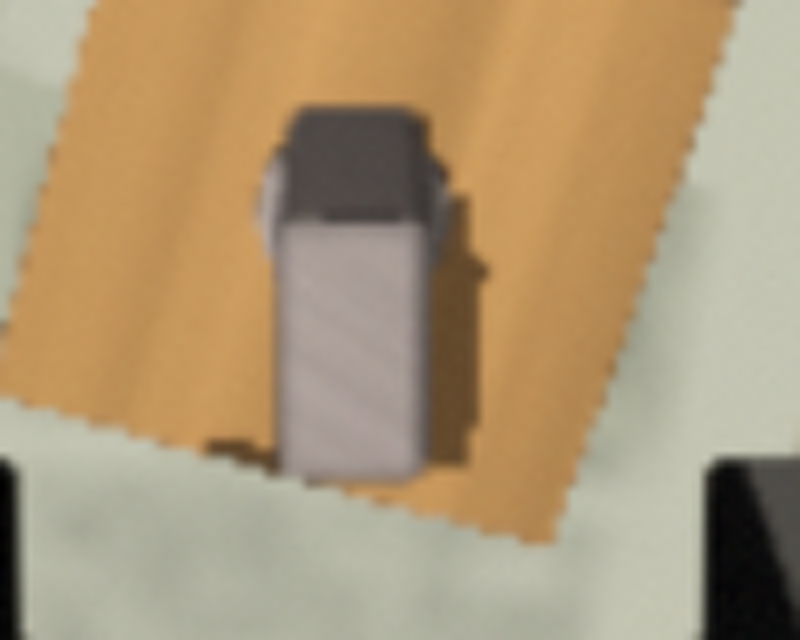

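Request:
apply_moves(
  moves=[
    [[0,-0.05,0.5],[0,0,0],0],
    [[0,-0.05,1.2],[0,0,0],0],
    [[0,-0.05,1.9],[0,0,0],0],
    [[0,-0.05,2.4],[0,0,0],0],
    [[0,-0.05,2.6],[0,0,0],0],
    [[0,-0.05,2.6],[0,0,0],0],
    [[0,-0.05,2.6],[0,0,0],-0.6],
    [[0,-0.05,2.6],[0,0,0],-1],
    [[0,-0.05,2.6],[0,0,0],-1],
    [[0,-0.05,2.6],[0,0,0],-1],
    [[0,-0.05,2.6],[0,0,0],-1],
    [[0,-0.05,2.6],[0,0,0],-1],
  ],
  force=60,
)

```text
t: 12.85
eef_pos: [0.4995, -0.2512, 0.137]
tool_rot: [0.0, 0.998, 0.057, 0.001]
contact_force: [-0.3, -0.2, 5.8]
gripper_width: 0.129
```

```bash
python3 look.py w10.png; python3 - <<'E'
from h import *
c=last(); crop(c,170,290,240,400,5,"w10c.png")
E
```

```text
12.85 [ 0.4995 -0.2512  0.137 ] [1.000e-04 9.984e-01 5.650e-02 5.000e-04] [-0.29 -0.18  5.76] 0.129
```

View pics/w10c.png

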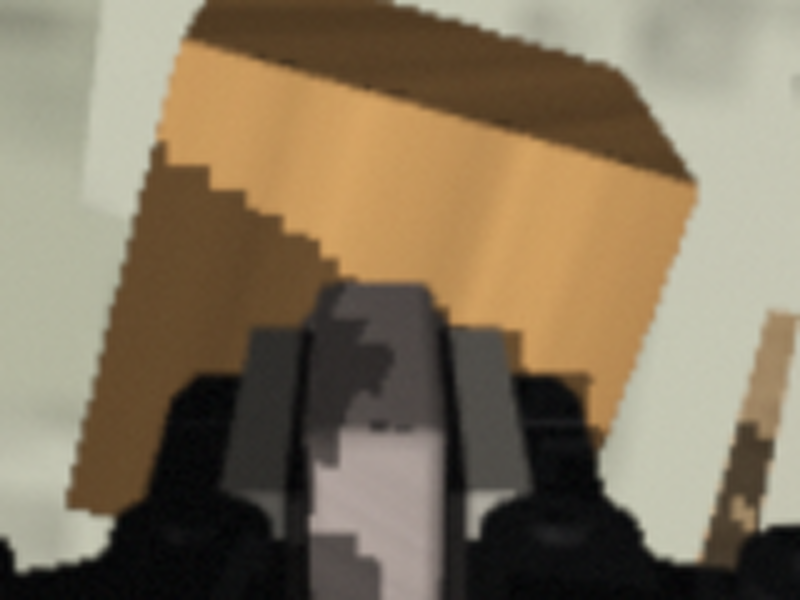

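Request:
apply_moves(
  moves=[
    [[0,0,-0.2],[0,0,0],-1],
    [[0,0,-0.7],[0,0,0],-1],
    [[0,0,-1.4],[0,0,0],-1],
    [[0,0,-2.2],[0,0,0],-1],
    [[0,0,-3],[0,0,0],-1],
    [[0.1,-0.4,-3.5],[0,0,0],-1],
    [[0.3,-1.5,-3.6],[0,0,0],-1],
    [[0.6,-3,-3.6],[0,0,0],-1],
    [[1,-4.5,-3.6],[0,0,0],-1],
    [[1.3,-6,-3.6],[0,0,0],-1],
    [[1.7,-7.5,-3.6],[0,0,0],-1],
    [[2,-9,-3.6],[0,0,0],-1],
    [[2.2,-9.8,-3.6],[0,0,0],-1],
    [[2.24,-10.04,-3.6],[0,0,0],-1],
    [[2.24,-10.04,-3.6],[0,0,0],-1],
    [[2.24,-10.04,-3.6],[0,0,0],-1],
  ],
)

```text
t: 14.9
eef_pos: [0.5262, 0.0035, 0.2265]
tool_rot: [0.0, 0.998, 0.056, -0.0]
contact_force: [-0.1, -0.5, -1.4]
gripper_width: 0.132
```

```bash
python3 look.py w11.png; python3 - <<'E'
from h import *
c=last(); crop(c,170,290,240,400,5,"w11c.png")
c=cam("side"); crop(c,140,230,290,390,6,"d11.png")
c=cam("scene"); crop(c,190,280,210,310,6,"s11.png")
E
```

```text
14.9 [0.5262 0.0035 0.2265] [ 2.000e-04  9.985e-01  5.560e-02 -0.000e+00] [-0.12 -0.5  -1.45] 0.132
```

View pics/w11c.png

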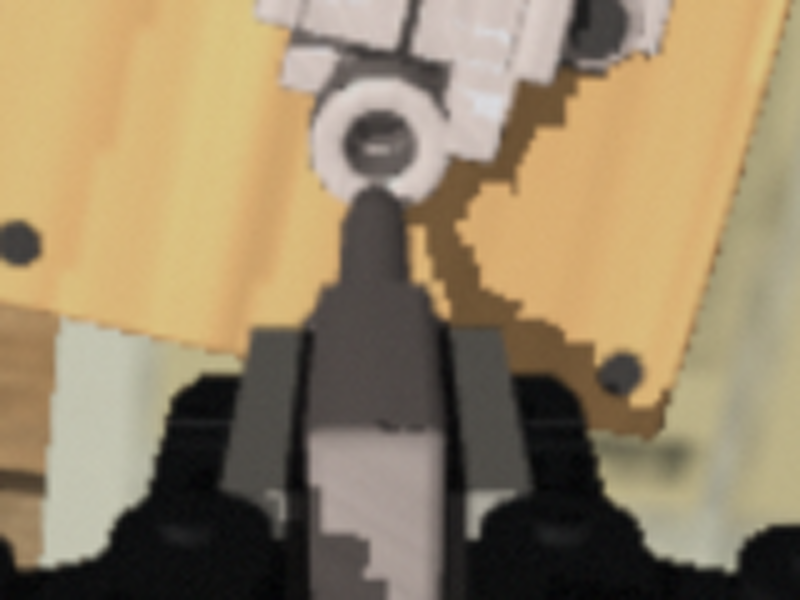

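View pics/d11.png

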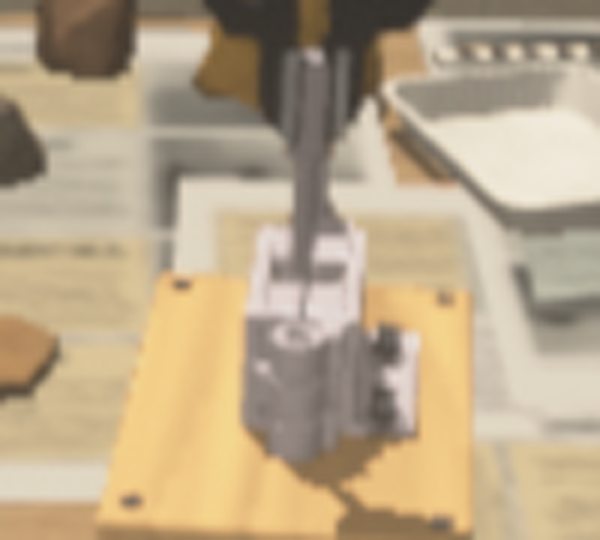

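View pics/s11.png

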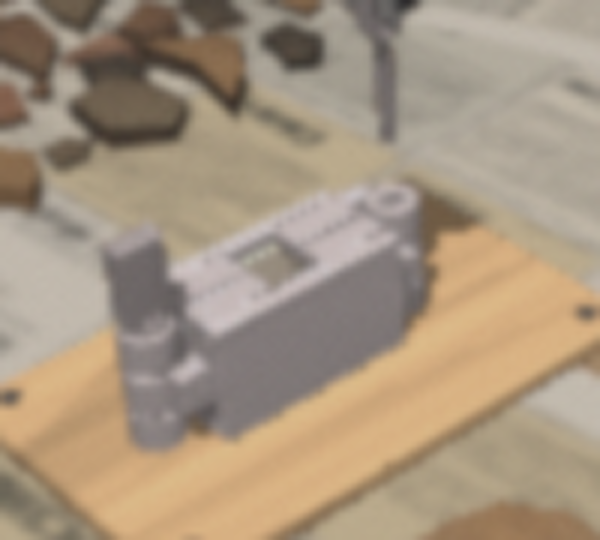

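```bash
python3 - <<'E'
from h import *
c=last(); o=get_obs(); T=rot(o["tool_rot"])
f=lambda x,y,z: atz(c,(170+(y+.5)/5-.5,240+(x+.5)/5-.5),z)
b=f(380,143,.066); e=f(375,187,.0935)
print("bore",b,"inner",f(380,143+34,.066)-f(380,143-34,.066))
print("ring top/bot/left/right",[np.round(f(*p,.066)[:2],4).tolist() for p in [(381,77),(379,210),(312,145),(448,142)]])
print("tip edge",e,"centre approx",e+T[:,1]*.0035)
print("b-TCP tool", T.T@(b-o["eef_pos"]), "tip-TCP tool", T.T@(e+T[:,1]*.0035-o["eef_pos"]))
E
```

```text
bore [0.52724606 0.00571873 0.066     ] inner [ 0.00123188 -0.01085814  0.        ]
ring top/bot/left/right [[0.5262, 0.0162], [0.5283, -0.0051], [0.5168, 0.0042], [0.5377, 0.0071]]
tip edge [0.52628608 0.00722103 0.0935    ] centre approx [0.52667528 0.00374273 0.09350058]
b-TCP tool [ 0.00113097 -0.00193702  0.16046728] tip-TCP tool [ 3.44288264e-04 -3.22065337e-05  1.32967012e-01]
```

Request:
apply_moves(
  moves=[
    [[0.02,-0.04,0.2],[0,0,0],-1],
    [[0.03,-0.07,0.5],[0,0,0],-1],
    [[0.03,-0.07,0.8],[0,0,0],-1],
    [[0.03,-0.07,1],[0,0,0],-1],
    [[0.03,-0.07,1.1],[0,0,0],-1],
    [[0.03,-0.07,1.15],[0,0,0],-1],
    [[0.03,-0.07,1.2],[0,0,0],-1],
    [[0.03,-0.07,1.2],[0,0,0],-1],
  ],
)

```text
t: 16.05
eef_pos: [0.527, 0.0062, 0.1964]
tool_rot: [0.0, 0.998, 0.056, 0.0]
contact_force: [0.1, -1.9, -0.5]
gripper_width: 0.129
```

```bash
python3 look.py w12.png; python3 - <<'E'
from h import *
c=last(); crop(c,170,290,240,400,5,"w12c.png")
c=cam("side"); crop(c,140,230,290,390,6,"d12.png")
E
```

```text
16.05 [0.527  0.0062 0.1964] [2.000e-04 9.984e-01 5.640e-02 1.000e-04] [ 0.07 -1.88 -0.5 ] 0.129
```

View pics/w12c.png

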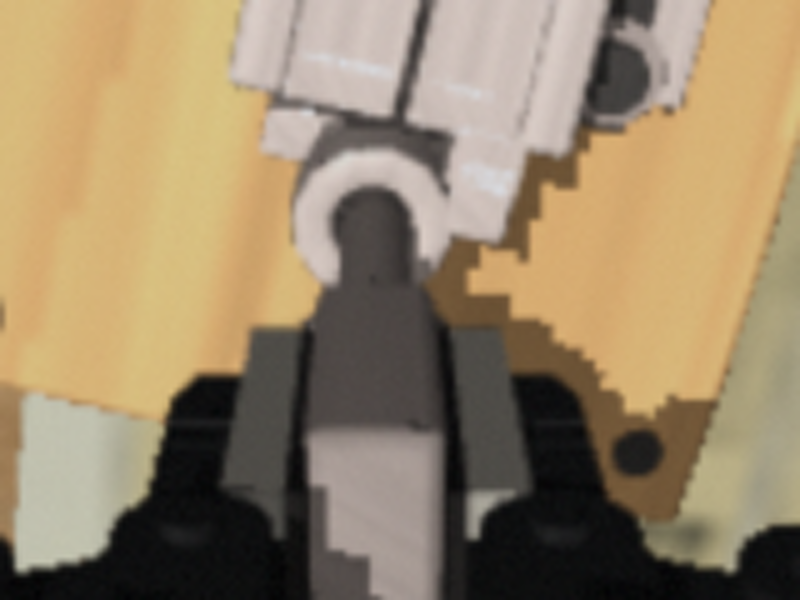

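View pics/d12.png

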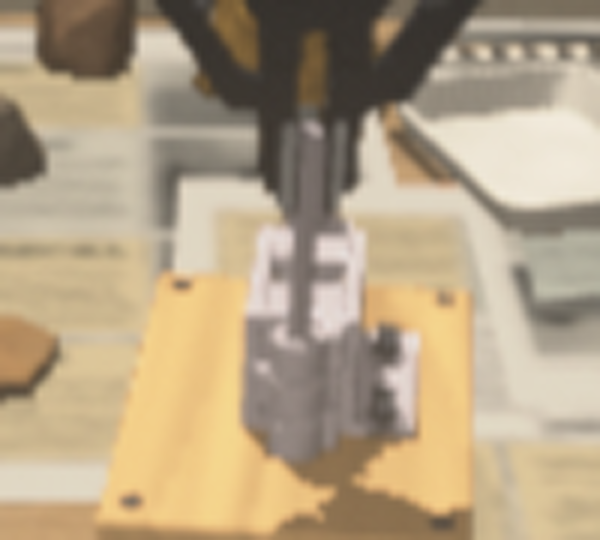

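Request:
apply_moves(
  moves=[
    [[0,0.03,0.05],[0,0,0],-1],
    [[0,0.03,0.15],[0,0,0],-1],
    [[0,0.03,0.25],[0,0,0],-1],
    [[0,0.03,0.35],[0,0,0],-1],
    [[0,0.03,0.45],[0,0,0],-1],
    [[0,0.03,0.5],[0,0,0],-1],
    [[0,0.03,0.5],[0,0,0],-1],
  ],
)

```text
t: 17.02
eef_pos: [0.5269, 0.0056, 0.1837]
tool_rot: [0.0, 0.998, 0.056, -0.0]
contact_force: [0.3, -2.5, -2.3]
gripper_width: 0.127
```

Request:
apply_moves(
  moves=[
    [[0,0.03,0.05],[0,0,0],-1],
    [[0,0.03,0.1],[0,0,0],-1],
    [[0,0.03,0.15],[0,0,0],-1],
    [[0,0.03,0.2],[0,0,0],-1],
    [[0,0.03,0.2],[0,0,0],-1],
  ],
)

```text
t: 17.65
eef_pos: [0.5271, 0.0052, 0.1788]
tool_rot: [-0.0, 0.998, 0.057, -0.0]
contact_force: [0.2, -0.5, -0.4]
gripper_width: 0.126
```

Request:
apply_moves(
  moves=[
    [[0,0,0.05],[0,0,0],-1],
    [[0,0,0.12],[0,0,0],-1],
    [[0,0,0.2],[0,0,0],-1],
    [[0,0,0.28],[0,0,0],-1],
    [[0,0,0.36],[0,0,0],-1],
    [[0,0,0.4],[0,0,0],-1],
    [[0,0,0.4],[0,0,0],-1],
  ],
)

```text
t: 18.52
eef_pos: [0.5271, 0.005, 0.1688]
tool_rot: [-0.0, 0.998, 0.056, -0.0]
contact_force: [-0.1, -0.1, -1.1]
gripper_width: 0.133
```

Request:
apply_moves(
  moves=[
    [[0,0,0.05],[0,0,0],-1],
    [[0,0,0.12],[0,0,0],-1],
    [[0,0,0.2],[0,0,0],-1],
    [[0,0,0.28],[0,0,0],-1],
    [[0,0,0.36],[0,0,0],-1],
    [[0,0,0.4],[0,0,0],-1],
    [[0,0,0.4],[0,0,0],-1],
  ],
)

```text
t: 19.4
eef_pos: [0.5271, 0.005, 0.1588]
tool_rot: [0.0, 0.998, 0.056, -0.0]
contact_force: [-0.6, -0.7, -1.3]
gripper_width: 0.131
```

Request:
apply_moves(
  moves=[
    [[0,0,0.05],[0,0,0],-1],
    [[0,0,0.12],[0,0,0],-1],
    [[0,0,0.2],[0,0,0],-1],
    [[0,0,0.27],[0,0,0],-1],
    [[0,0,0.33],[0,0,0],-1],
    [[0,0,0.36],[0,0,0],-1],
    [[0,0,0.36],[0,0,0],-1],
  ],
)

```text
t: 20.27
eef_pos: [0.5271, 0.005, 0.1498]
tool_rot: [0.0, 0.998, 0.057, -0.0]
contact_force: [0.2, 0.1, -0.1]
gripper_width: 0.126
```

Request:
apply_moves(
  moves=[
    [[0,0,0.02],[0,0,0],-1],
    [[0,0,0.04],[0,0,0],-1],
    [[0,0,0.06],[0,0,0],-1],
    [[0,0,0.06],[0,0,0],-1],
  ],
)

```text
t: 20.78
eef_pos: [0.5271, 0.005, 0.1484]
tool_rot: [-0.0, 0.998, 0.057, -0.0]
contact_force: [0.4, 0.0, 0.5]
gripper_width: 0.131
```

Request:
apply_moves(
  moves=[
    [[0,0,0.02],[0,0,0],-1],
    [[0,0,0.04],[0,0,0],-1],
    [[0,0,0.04],[0,0,0],-1],
  ],
)

```text
t: 21.15
eef_pos: [0.5272, 0.005, 0.1479]
tool_rot: [-0.0, 0.998, 0.056, 0.0]
contact_force: [-2.1, -0.1, 7.3]
gripper_width: 0.129
```

```bash
python3 - <<'E'
from h import *
print(get_obs()["contact_force"],get_obs()["eef_pos"])
c=cam("side"); crop(c,150,230,290,390,8,"d13.png")
E
```

```text
[-2.0599717  -0.14025995  7.26164162] [0.52719936 0.00495914 0.14793714]
```

View pics/d13.png

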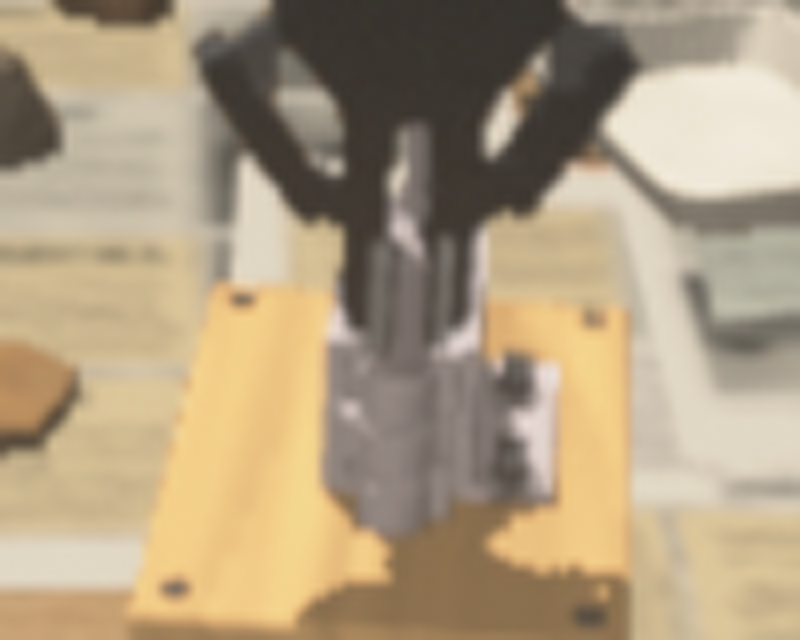

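Request:
apply_moves(
  moves=[
    [[0,0,0],[0,0,0],-0.6],
    [[0,0,0],[0,0,0],-0.2],
    [[0,0,0],[0,0,0],0],
    [[0,0,0],[0,0,0],0],
    [[0,0,-0.2],[0,0,0],0],
    [[0,0,-1],[0,0,0],0],
    [[0,0,-2],[0,0,0],0],
    [[0,0,-3],[0,0,0],0],
    [[0,1,-4],[0,0,0],0],
    [[0,2,-4],[0,0,0],0],
    [[0,2.4,-4],[0,0,0],0],
    [[0,2.4,-4],[0,0,0],0],
  ],
)

```text
t: 22.7
eef_pos: [0.5337, -0.0549, 0.2472]
tool_rot: [-0.0, 0.998, 0.056, -0.0]
contact_force: [-0.1, 0.8, 0.3]
gripper_width: 0.5
```

```bash
python3 look.py w14.png; python3 - <<'E'
from h import *
c=last(); crop(c,60,260,200,440,3.2,"w14c.png")
c=cam("side"); crop(c,150,230,290,390,8,"d14.png")
for n in ("film_can","big_sherd","stone","pin_wing"):
    c=cam("side"); print(n,[(np.round(d["pixel"]).tolist(),round(d["conf"],2)) for d in look_for("side",n)[:4]])
c=cam("scene"); crop(c,190,280,210,310,6,"s14.png")
E
```

```text
22.7 [ 0.5337 -0.0549  0.2472] [-0.000e+00  9.984e-01  5.590e-02 -3.000e-04] [-0.1   0.82  0.31] 0.5
film_can [([238.0, 276.0], 0.94)]
big_sherd [([201.0, 286.0], 0.95), ([274.0, 331.0], 0.55)]
stone [([334.0, 362.0], 0.6)]
pin_wing [([257.0, 294.0], 0.87), ([249.0, 378.0], 0.81)]
```

View pics/w14c.png

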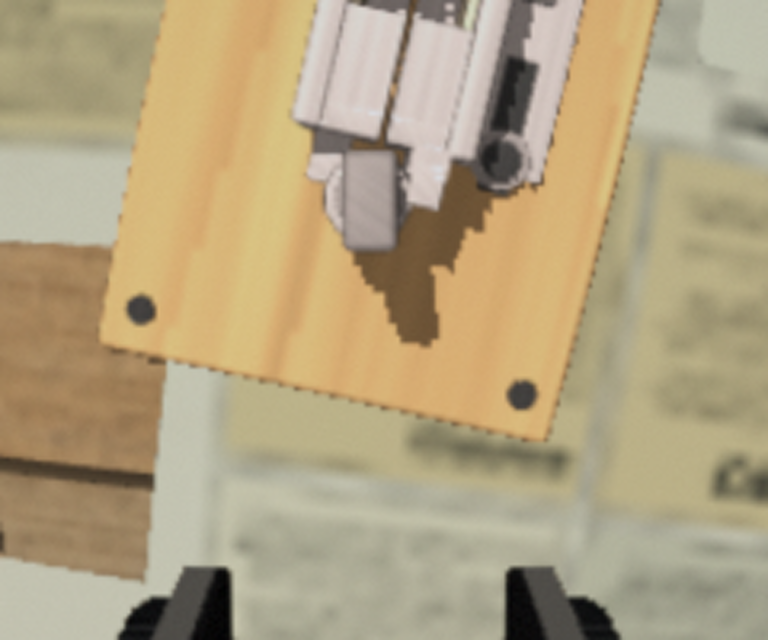

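View pics/d14.png

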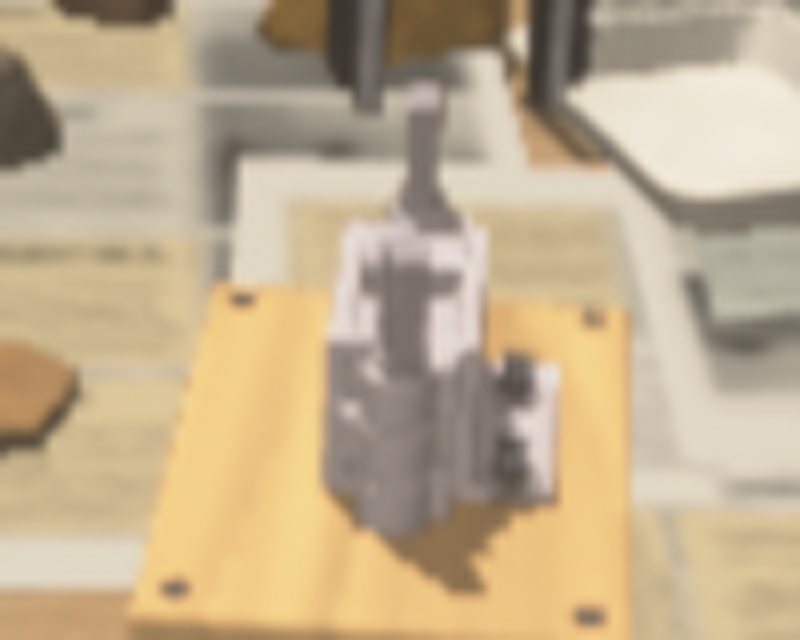

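View pics/s14.png

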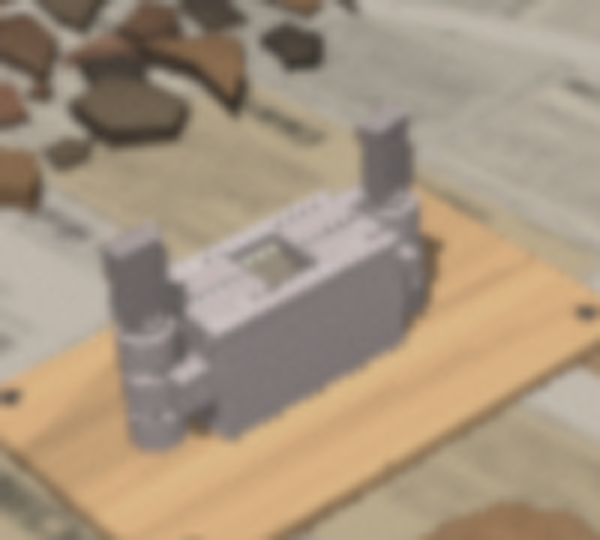

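```bash
python3 - <<'E'
from h import *
for n,off,k in (("side",(150,290),8),("scene",(190,210),6)):
    c=cam(n)
    b0=np.array([.527,.0056])
    for z in (.066,.070,.106,.109):
        p=proj(c,[*b0,z]); print(n,z,"full",p.round(1),"crop xy",((p[::-1]-np.array(off[::-1]))*k).round(0))
    a=cv2.imread(f"pics/{n}0.png").astype(int)[:,:,::-1]; d=(np.abs(a-c["color"].astype(int)).sum(2)>60).astype(np.uint8)
    nn,l,st,ce=cv2.connectedComponentsWithStats(d,8)
    print([ (s[:4].tolist(),int(s[4])) for s in st[1:] if s[4]>15])
c=last()
for z in (.106,.109): print("wrist wing top proj",((proj(c,[.527,.0056,z])-[60,200])*3.2)[::-1])
E
```

```text
side 0.066 full [194.9 339.6] crop xy [397. 359.]
side 0.07 full [193.4 339.7] crop xy [397. 348.]
side 0.106 full [180.  340.3] crop xy [402. 240.]
side 0.109 full [178.8 340.4] crop xy [403. 230.]
[([60, 0, 55, 133], 2329), ([75, 0, 36, 60], 507), ([142, 0, 4, 16], 29), ([316, 0, 67, 165], 5916), ([375, 0, 9, 5], 30), ([244, 2, 11, 3], 32), ([327, 4, 9, 3], 20), ([242, 6, 28, 67], 1353), ([108, 17, 39, 133], 1337), ([46, 65, 24, 71], 698), ([44, 103, 9, 24], 61), ([134, 134, 3, 12], 23), ([73, 136, 14, 9], 87), ([105, 136, 7, 9], 47), ([57, 138, 15, 16], 126), ([277, 142, 11, 3], 30), ([282, 154, 9, 6], 32), ([263, 167, 11, 5], 37), ([314, 176, 30, 41], 770), ([236, 180, 19, 16], 128), ([271, 193, 7, 9], 38), ([343, 220, 8, 5], 28), ([201, 224, 55, 25], 976), ([86, 230, 8, 10], 48), ([284, 237, 12, 4], 42), ([374, 238, 10, 3], 27), ([315, 243, 34, 31], 499), ([363, 290, 5, 15], 50)]
scene 0.066 full [221.9 275. ] crop xy [390. 192.]
scene 0.07 full [220.6 274.9] crop xy [390. 183.]
scene 0.106 full [208.1 274. ] crop xy [384. 109.]
scene 0.109 full [207. 274.] crop xy [384. 102.]
[
[... 325 characters left out ...]
, 97), ([311, 173, 6, 5], 17), ([329, 176, 28, 35], 477), ([340, 179, 5, 6], 21), ([478, 186, 5, 9], 22), ([565, 186, 52, 120], 1985), ([358, 189, 8, 17], 86), ([576, 188, 6, 4], 18), ([463, 198, 15, 70], 495), ([558, 202, 37, 11], 233), ([593, 208, 8, 7], 33), ([269, 210, 10, 15], 124), ([518, 212, 74, 65], 2798), ([241, 226, 51, 41], 895), ([483, 247, 44, 62], 666), ([352, 252, 62, 41], 1488), ([567, 274, 9, 11], 36), ([526, 279, 28, 38], 588), ([291, 285, 21, 14], 123), ([306, 303, 39, 25], 340), ([441, 305, 7, 7], 33), ([195, 335, 29, 25], 310), ([245, 347, 15, 21], 177), ([0, 393, 7, 7], 28)]
wrist wing top proj [365.59966402 199.45885717]
wrist wing top proj [365.58224064 199.93944456]
```

```bash
python3 - <<'E'
from h import *
rows=[]
for n,(r,cc) in (("side",(150,230)),("scene",(210,270))):
    a=cv2.imread(f"pics/{n}0.png"); b=cam(n)["color"][:,:,::-1]
    rows.append(np.hstack([x[r:r+110,cc:cc+120] for x in (a,b)]))
cv2.imwrite("pics/cmp.png",cv2.resize(np.vstack(rows),None,fx=2.6,fy=2.6,interpolation=cv2.INTER_CUBIC))
E
```

```text
(no output)
```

View pics/cmp.png

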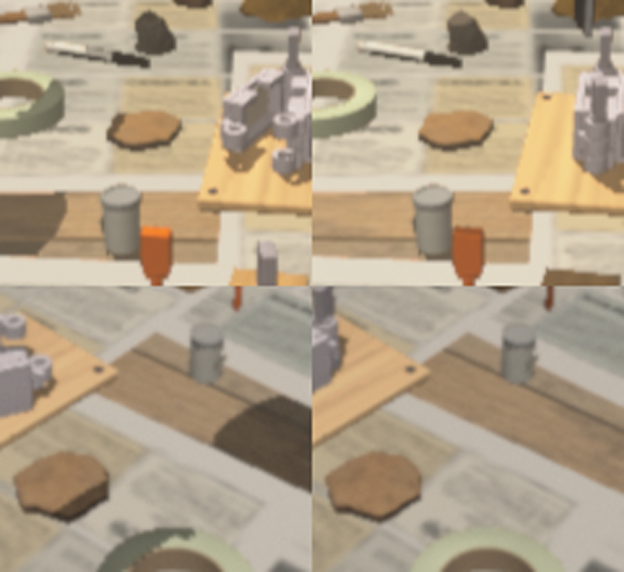

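The before/after pair shows the can and sherd unmoved (only the arm's shadow has changed), and the pin is seated with the mould shut. Handing in.

```bash
python3 - <<'E'
from station import *
print(get_obs()["t"]); print(hand_in())
E
```

```text
23.45
the job is handed in; nothing more can be done
None
```

The mould is shut and the steel pin stands in the open hinge with its collar on the top knuckle. The gripper is open and clear. I handed in at about 23.5 s.

- **Closing the mould:** I pushed the front half shut round its arc with the closed fingers. Afterwards the seam lay parallel to the board within about 0.005 rad, and the knuckles were in line.
- **Fitting the pin:** I took the grey steel pin from its block, not the blue or orange look-alikes. I lowered it in small steps and shifted it sideways twice when the wrist force showed it touching the side of the bore. The largest reading was about 7 N, when the collar landed. That landing was within about 0.1 mm of the height worked out beforehand for the collar being home.
- **Last checks:**
  - The wing top in both fixed cameras is about 10 enlarged pixels (1–2 real pixels) below where I predicted. That fits a pin fully home, not one standing proud.
  - The film can and the sherd look unmoved when compared with the first pictures.
  - For the stone I only have its detected position, which stayed within about 2 pixels; the arm passed well above it.
- **Disagreements:**
  - The network did not report the fitted pin in the last side picture, only the two look-alikes.
  - It put the film can about 5 pixels off its first position, which the before/after pictures do not bear out.
  - Lengths measured from the wrist camera came out about 1.5% short, which did not affect the fit.

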